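# Load a movement carrier into the inspection stage

### The arm

A 7-joint arm with a two-finger parallel gripper is mounted at the origin on a cart in front of the work surface, level with it; the furniture and walls round the work are solid. World frame = base frame: x ahead of the robot, y to its left, z up, the work surface at z = 0. Lengths are in m, angles in rad, forces in N, time in s.
With the tool pointing down it reaches from about 0.425 to 0.8 m from the base axis. Payload 8.3 kg.
Tool frame: the origin (TCP) lies midway between the tips of the shut fingers; the grasp point (between the pads) lies arm.grasp_offset behind it (arm.grasp_offset is the distance from the TCP to the grasp point, in m); z points along the fingers, y is the direction in which the jaws open and shut (so a half turn about z gives the same grasp; the last joint's range is limited). The gripper opens to 85 mm and grips with 20 to 120 N. Pads are 22 mm wide; open, the fingers measure 114 mm over their backs; the gripper's body (76 mm by 85 mm) begins 54 mm behind the grasp point. The pads swing forward as they close: fully open they stand 13 mm farther back than shut.
Start: joints at [-1.312, 0.383, 0.016, 1.37, -0.006, 1.388, -0.046], TCP at [0.198, 0.593, 0.231] pointing down, gripper open.
Joint ranges: [-2.95, 2.95], [-0.25, 2.06], [-1.52, 1.56], [0.18, 2.33], [-1.44, 4.58], [0.02, 2.06], [-3.01, 3.01]. Speed limits (rad/s): [2.39, 2.39, 3.01, 3.01, 3.14, 3.14, 3.14].

### API

Orientations are given as a unit quaternion [x, y, z, w].
In Python, from rig import arm gives the robot as it stands. The module is installed in compiled form; this text tells all that it offers.
- The arm moves only by the tool carry_out, never from a script. Its argument "series" is a list of rows, each a list of 7 numbers: the shift along the tool's x, y, z in cm, then the turn, a rotation vector about the tool's x, y, z in rad, then the finger opening in cm, from 0 to 8.54. In form: [[tx, ty, tz, ax, ay, az, claw], ...]. A call has 1 to 10 rows; each row is the pose to reach, as a shift and turn from the pose commanded when the call began, along the tool's axes at that moment; what a row does not reach only later rows make up. A row lasts 1/8 s, in which the tool goes at most 62.5 mm and 10.7 degrees, less where a joint would pass 70% of its speed; a pose out of reach is approached as far as the arm can. A call with a gripper value outside its range is refused whole. The fingers move at their own pace and stop on an object; the grip force is fixed at half the most. Time passes only in rows, so rows that repeat a pose let the fingers close. It gives the time, the measured TCP pose, the force and the opening at its end, in the units of the state.
- arm.read_state(): the state, without advancing time (a new reading comes with each control period).
- arm.read_camera(name): name is "scene" or "top" or "wrist"; returns a dict with "pixels" (400x640x3 uint8, blue, green, red), "z_map" (400x640 float32, m along the optical axis (not along the pixel's ray), 0 where there is no reading), "fx", "fy", "cx", "cy" (pixels), "dist_coeffs" ([k1, k2, p1, p2, k3] as OpenCV has them; the pictures are not rectified), "position" and "attitude" of the camera in the world. Camera axes: x right, y down, z forward; pixel columns grow to the right and rows downward; lengths in m; the calibration is good to about 2 mm. A picture is of the moment at which its call begins.
- arm.hand_in(): hands the job in, once; it reports no verdict.
Trained networks look in the newest picture that a camera, given by its name, has taken for a name from the list of things; names that differ only in an ending like _2 or _b are one class to them, and where a whole thing is asked for, a point or a joint stands for the part that bears it (a point fixed in the world has none). Each returns a list of dicts, best first, with "score" (0 to 1); they miss things now and then, are a little off and sometimes report something else, mostly with a low value. They report only what shows in the picture. A call takes as long as a camera call.
- arm.silhouettes(camera, thing): "pixels" (400x640 bool, what is visible of it) and "bbox" ([centre column, centre row, width, height] in pixels, round what is visible of it).
The state is a dict: "time_s": time; "q": joint angles; "joint_vel": joint speeds; "joint_efforts": joint torques, N m; "ee_pos": TCP position; "ee_rot": TCP orientation; "contact_force": force on the tool from outside, world axes, zero at the start; "ft_torque": the same for the moment, N m; "width": finger opening in m.
Only numpy, scipy, OpenCV 4.12 (cv2) and the standard library are available. Lean on these libraries where they do the work, as an engineer would, in place of code of your own. Each camera call takes 0.05 s, during which the arm holds its last target. There are 200 camera calls.

### The job

Load the watch-movement carrier into the inspection stage: set the carrier down flat on the black travelling plate, short of the pocket, and slide it lightly along towards the retaining arm until it drops fully home in the shallow pocket. Then swing the retaining arm round to its stop over the carrier's end and let go. The movement is delicate, so keep the carrier level and never press or knock it hard, and leave the other things where they are.

Things in the scene. Friction and masses are not known exactly. Their poses are not given: they have to be found in the camera images.
- stage: Inspection stage: grey base 220 x 100 mm, micrometer screw standing out 52 mm at its front (-x) end; on the base a black travelling plate 150 (x) x 110 (y) mm, its flat top (deck) 34 mm above the bench. Origin: centre of the base's underside; x along the travel, from the micrometer to the retaining arm, y to its left, z up. Lower the carrier onto it at 10 mm/s or slower: the movement stands 35 N.
- travel_mid (a point): Fixed point of the stage at deck height, 34 mm straight above its origin; axes as the stage. The plate with its pocket is clamped where the last user left it: the pocket's centre has y = 0 here but lies anywhere from 15 mm before to 15 mm beyond this point along x, which is not measured. Pocket: 99 (x) x 55 (y) mm, 4 mm deep, at the plate's centre, square to the axes.
- carrier_mid (a point): Carrier: flat aluminium plate 96 (x) x 52 (y) x 12 mm, 0.13 to 0.23 kg, with a brass ring (34 mm wide) and a gilt movement on its middle, up to 7 mm higher. Point: centre of the plate, 6 mm above its underside; z up. Fits the pocket either way round with 1.5 mm clearance a side; seated, 8 mm of its thickness stand above the deck, so it can be held by its long sides all the way in.
- keeper (a joint): Angle (rad) of the steel retaining arm about its upright post (14 mm wide, on the plate, 60 mm beyond the pocket's centre in the stage's +x, so the carrier must come from the -x side). At 0 it points to the stage's +y, clear of the pocket; grows anticlockwise seen from above; 1.571 = stop, pointing to -x over the carrier's end. Stays where left; about 1 N at the pin turns it.
- post_ref (a point): Point of the stage 60 mm in +x of travel_mid: the arm's post is this point shifted along x as far as the pocket is from travel_mid (once seated, 60 mm beyond the carrier's centre within 1.5 mm). Arm: underside 9.6 mm above the deck, 3 mm thick; passes over a seated carrier only. Red upright pin near its tip, 32 mm from the post's axis, 9 mm thick, 12.6 to 30.6 mm above the deck, to push or pinch.
- dust_dome: Clear dust cover with a knob, 62 mm diameter, 34 mm high, standing on the bench; origin at the centre of its underside. A bystander.
- oil_cup_yel: Small oil cup with a yellow lid, 27 mm diameter, 23 mm high, standing on the bench; origin at the centre of its underside. A bystander.

How it is judged:
By the outcome, as a careful person would: the job done as asked, in the order asked, and still so for the second after the job is handed in, with the robot touching nothing.
It also fails if it takes over 64 s, if anything falls off the work surface, if the arm or the gripper's body presses on something with over 40 N, if the wrist force passes 120 N, or if a joint passes its speed limit or range.

## Working session

There is one attempt and no reset: what is moved stays moved. The work goes in short steps, Python scripts to look and compute and a tool call to move; the robot and the scene stay as the last step left them, time stands still between calls to the robot, and variables do not carry over. Pictures are saved under pics/ and viewed, on a budget of 10 in all, crops included, one or two more only if the job needs it, and the job is handed in when it is done.

Besides the shell and the picture viewer there is one more tool, called after "Call:" by a JSON object that holds its "op" and its "data". carry_out: Moves the arm, as the interface text tells. Its arguments: {"type":"object","properties":{"series":{"type":"array","items":{"type":"array","items":{"type":"number"}}}},"required":["series"]}

```bash
mkdir -p pics
cat > h.py <<'E'
import numpy as np, cv2
from scipy.spatial.transform import Rotation as R
from rig import arm
def cloud(c):
    h,w=c["z_map"].shape
    K=np.array([[c["fx"],0,c["cx"]],[0,c["fy"],c["cy"]],[0,0,1]])
    uv=np.stack(np.meshgrid(np.arange(w),np.arange(h)),-1).reshape(-1,1,2).astype(np.float64)
    n=cv2.undistortPoints(uv,K,np.array(c["dist_coeffs"],float)).reshape(h,w,2)
    z=c["z_map"]
    p=np.dstack([n[...,0]*z,n[...,1]*z,z])
    a=np.array(c["attitude"]); r=R.from_quat(a) if a.size==4 else R.from_matrix(a.reshape(3,3))
    P=p@r.as_matrix().T+np.array(c["position"]); P[z==0]=np.nan
    return P
E
python3 - <<'E'
from h import *
s=arm.read_state(); print({k:np.round(v,3) for k,v in s.items()}, arm.grasp_offset)
ims=[]
for n in ["top","scene"]:
    c=arm.read_camera(n); P=cloud(c); print(n,np.round(c["position"],3),np.round(c["attitude"],3),c["fx"])
    im=c["pixels"].copy(); np.savez(f"{n}.npz",P=P,im=im)
    for t in ["stage","carrier_mid","keeper","dust_dome","oil_cup_yel"]:
        for d in arm.silhouettes(n,t)[:2]:
            m=d["pixels"]; q=P[m]; q=q[~np.isnan(q[:,0])]
            if len(q)<5: continue
            rect=cv2.minAreaRect((q[:,:2]*1000).astype(np.float32))
            print(n,t,round(d["score"],2),np.round(d["bbox"]),np.round(np.median(q,0),3),np.round(np.percentile(q[:,2],[5,95]),3),np.round(np.array([*rect[0],*rect[1],rect[2]]),1))
    cv2.imwrite(f"pics/{n}0.png",im)
E
```

```text
{'time_s': np.float64(0.0), 'q': array([-1.312,  0.384,  0.016,  1.371, -0.006,  1.388, -0.046]), 'joint_vel': array([ 0.001, -0.002,  0.   ,  0.   ,  0.   ,  0.001,  0.001]), 'joint_efforts': array([-1.0000e-03, -6.2759e+01,  8.4400e-01, -3.7184e+01,  1.7000e-02,
        1.4000e-02,  0.0000e+00]), 'ee_pos': array([0.197, 0.592, 0.23 ]), 'ee_rot': array([ 0.16 ,  0.987, -0.001, -0.   ]), 'contact_force': array([ 0.462,  0.725, -0.302]), 'ft_torque': array([0.055, 0.026, 0.03 ]), 'width': np.float64(0.086)} 0.0187
top [0.426 0.187 0.915] [-0.69   0.714 -0.083  0.08 ] 404.4891829568966
top stage 0.89 [366. 244.  67. 123.] [0.542 0.08  0.032] [0.014 0.037] [525.2  73.7 269.8 121.4   5.8]
top carrier_mid 0.81 [284. 278.  26.  45.] [0.46  0.271 0.013] [0.01  0.018] [459.8 271.6  94.2  53.9   8.1]
top dust_dome 0.7 [311. 144.  23.  24.] [0.76  0.195 0.019] [0.004 0.026] [764.  194.7  54.8  59.2  20.9]
top dust_dome 0.23 [366. 245.  59. 129.] [0.542 0.08  0.032] [0.014 0.037] [525.2  73.6 276.7 121.6   6. ]
top oil_cup_yel 0.4 [376. 133.  10.  10.] [0.792 0.045 0.019] [0.009 0.022] [793.9  44.2  20.3  20.7  68.9]
scene [-0.041 -0.272  0.565] [ 0.772 -0.42   0.225 -0.42 ] 473.64354411602574
scene stage 0.88 [326. 244. 100. 100.] [0.517 0.071 0.031] [0.013 0.036] [542.2  77.3 307.8 139.2  14.8]
scene carrier_mid 0.95 [221. 236.  47.  38.] [0.451 0.265 0.013] [0.005 0.018] [459.3 272.   97.8  54.8   9.7]
scene dust_dome 0.82 [337. 174.  24.  15.] [0.755 0.187 0.017] [0.004 0.026] [757.3 189.8  43.6  54.8  16.2]
scene dust_dome 0.49 [340. 200.  18.  18.] [0.629 0.114 0.047] [0.    0.064] [662.5 127.1 124.4  28.6  31.6]
scene oil_cup_yel 0.68 [404. 191.  13.  19.] [0.789 0.039 0.015] [0.001 0.021] [797.5  42.6  35.7  26.2  22.5]
```

Run:
```python
from h import *
a=cv2.imread("pics/top0.png")[110:330,240:420]; b=cv2.imread("pics/scene0.png")[150:320,180:420]
a=cv2.resize(a,None,fx=2.5,fy=2.5,interpolation=2); b=cv2.resize(b,(350,248),interpolation=2)
o=np.zeros((550,800,3),np.uint8); o[:550,:450]=a; o[:248,450:]=b
cv2.imwrite("pics/a.png",o)
```

```text
(no output)
```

View pics/a.png

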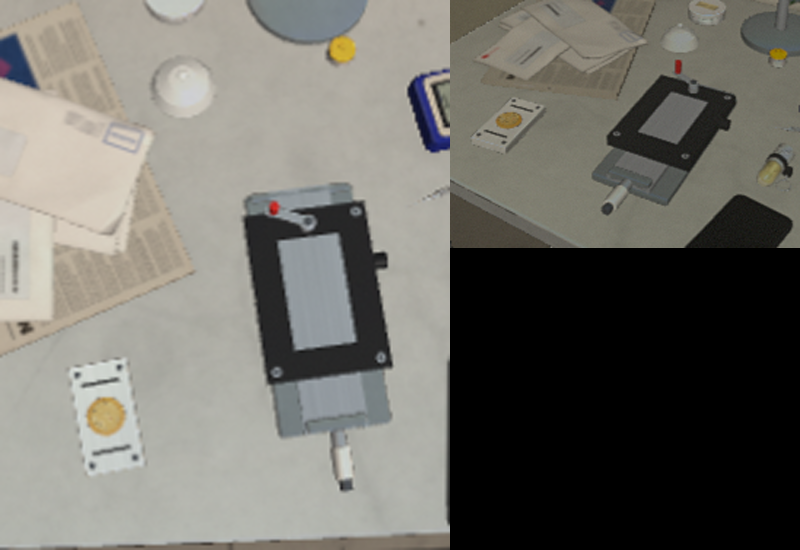

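```bash
cat >> h.py <<'E'
def rect(pts):
    "centre and yaw (long axis, nearest to +x) of xy points, mm/deg"
    (cx,cy),_,_=r=cv2.minAreaRect((pts[:,:2]*1000).astype(np.float32))
    b=cv2.boxPoints(r); e=[b[1]-b[0],b[2]-b[1]]; e=max(e,key=np.linalg.norm)
    if e[0]<0: e=-e
    return np.round([cx,cy,*sorted(r[1]),np.degrees(np.arctan2(e[1],e[0]))],1)
def big(m):
    n,l,s,_=cv2.connectedComponentsWithStats(m.astype(np.uint8)); return l==1+np.argmax(s[1:,4])
def goto(xy,yaw,z=None):
    "tool-frame shift cm and turn about z to bring TCP to world xyz with jaws across yaw(deg)"
    s=arm.read_state(); r=R.from_quat(s["ee_rot"]); p=np.array(s["ee_pos"])
    t=np.array([*xy,p[2] if z is None else z])
    ty=np.radians(yaw); best=None
    for k in (0,np.pi):
        x=-np.array([np.cos(ty+k),np.sin(ty+k),0]); zz=np.array([0,0,-1.]); y=np.cross(zz,x)
        g=R.from_matrix(np.c_[x,y,zz]); rv=(r.inv()*g).as_rotvec()
        if best is None or np.linalg.norm(rv)<np.linalg.norm(best): best=rv
    print("shift cm",np.round(r.inv().apply(t-p)*100,2),"turn",np.round(best,3))
E
python3 - <<'E'
from h import *
for n in ["top","scene"]:
    d=np.load(n+".npz"); P,im=d["P"],d["im"]; g=im.max(2)
    roi=(P[...,0]>.38)&(P[...,0]<.72)&(P[...,1]>-.02)&(P[...,1]<.17)
    pl=big(roi&(g<70)&(P[...,2]>.025)&(P[...,2]<.045)); print(n,"plate",rect(P[pl]),np.nanmedian(P[pl][:,2]))
    hull=np.zeros(g.shape,np.uint8); cnt=np.argwhere(pl)[:,::-1].astype(np.int32); cv2.fillConvexPoly(hull,cv2.convexHull(cnt),1)
    pk=big((hull>0)&(g>100)&(P[...,2]<.04)); print(n,"pocket",rect(P[pk]),np.nanmedian(P[pk][:,2]))
    red=(im[...,2]>150)&(im[...,1]<70)&(P[...,2]>.04)&roi; print("red",np.round(np.nanmean(P[red],0),3),red.sum())
goto((.40,.275),9,.25)
E
```

```text
top plate [562.1  76.4 120.1 150.3   5.6] 0.03452247093105398
top pocket [561.9  82.2  55.6  98.7   6.1] 0.030934293872295848
red [0.631 0.119 0.064] 9
scene plate [561.6  76.3 122.2 153.3   5.6] 0.03437314815503634
scene pocket [563.4  83.6  52.9  95.3   6.5] 0.030995041818526636
red [nan nan nan] 0
shift cm [-29.25 -23.76  -1.87] turn [-0.    -0.    -0.479]<stdin>:8: RuntimeWarning: Mean of empty slice
```

Call:
{"op": "carry_out", "data": {"series": [[-35.1,-22.1,0,0,0,-0.479,8.5],[-35.1,-22.1,0,0,0,-0.479,8.5],[-35.1,-22.1,0,0,0,-0.479,8.5],[-35.1,-22.1,0,0,0,-0.479,8.5],[-35.1,-22.1,0,0,0,-0.479,8.5],[-35.1,-22.1,0,0,0,-0.479,8.5],[-35.1,-22.1,0,0,0,-0.479,8.5],[-35.1,-22.1,0,0,0,-0.479,8.5],[-35.1,-22.1,0,0,0,-0.479,8.5]]}}

```text
time_s: 1.72
ee_pos: [0.4603, 0.2729, 0.2313]
ee_rot: [-0.079, 0.997, 0.0, -0.0]
contact_force: [-0.5, 0.9, -1.0]
width: 0.0849
```

Run:
```python
from h import *
c=arm.read_camera("wrist"); P=cloud(c); im=c["pixels"]; np.savez("w1.npz",P=P,im=im); cv2.imwrite("pics/w1.png",im)
print(np.round(c["position"],3),np.round(R.from_quat(c["attitude"]).as_matrix()[:,2],3))
for d in arm.silhouettes("wrist","carrier_mid")[:1]:
    m=d["pixels"]; print(d["score"],d["bbox"]); q=P[m]; print(rect(q[~np.isnan(q[:,0])]))
    t=big(m&(np.abs(P[...,2]-.012)<.004)); print(rect(P[t]),np.median(P[t][:,2]))
    print(rect(P[big((im.min(2)>150)&(P[...,2]>.006)&(abs(P[...,0]-.46)<.08)&(abs(P[...,1]-.27)<.06))]))
```

```text
[0.378 0.259 0.374] [ 0.319  0.051 -0.946]
```

View pics/w1.png

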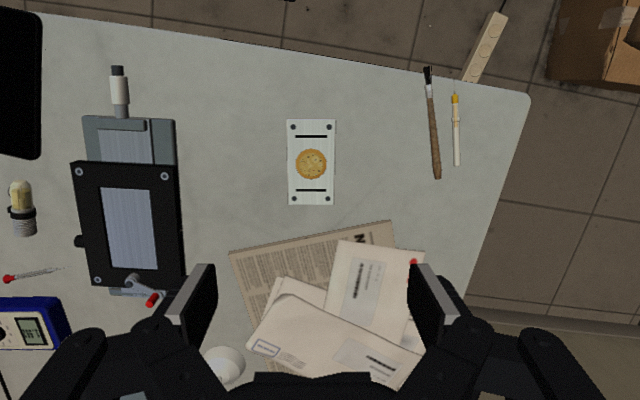

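```bash
cat >> h.py <<'E'
def measure(P,im):
    g=im.max(2)
    ca=(im.min(2)>100)&(P[...,2]>.006)&(P[...,2]<.025)&(abs(P[...,0]-.46)<.075)&(abs(P[...,1]-.272)<.05)
    if ca.sum()>50:
        ca=big(ca); print("carrier",rect(P[ca]),ca.sum(),np.round(np.nanmedian(P[ca],0),4))
    roi=(P[...,0]>.38)&(P[...,0]<.72)&(P[...,1]>-.02)&(P[...,1]<.17)
    pl=big(roi&(g<70)&(P[...,2]>.028)&(P[...,2]<.042)); print("plate",rect(P[pl]),np.nanmedian(P[pl][:,2]))
    hull=np.zeros(g.shape,np.uint8); cnt=np.argwhere(pl)[:,::-1].astype(np.int32); cv2.fillConvexPoly(hull,cv2.convexHull(cnt),1)
    pk=big((hull>0)&(g>90)&(P[...,2]<.04)); print("pocket",rect(P[pk]),pk.sum(),np.nanmedian(P[pk][:,2]))
    red=(im[...,2]>130)&(im[...,1]<70)&(P[...,2]>.04)&roi; print("red",np.round(np.nanmean(P[red],0),4),red.sum())
E
python3 - <<'E'
from h import *
d=np.load("w1.npz"); measure(d["P"],d["im"]); P=d["P"]; print(P[130,311],P[200,380],P[230,127])
d=np.load("top.npz"); measure(d["P"],d["im"])
E
```

```text
carrier [461.7 270.9  52.1  96.    9. ] 3059 [0.4548 0.2702 0.012 ]
plate [564.2  77.  122.4 151.6   5.7] 0.03388435362948242
pocket [564.4  81.9  55.9  98.4   5.4] 3645 0.030312965395466795
red [0.6336 0.1182 0.0644] 36
[0.42596206 0.26622924 0.01227283] [4.94937521e-01 3.58960231e-01 3.48094421e-04] [0.56538631 0.07842641 0.02997801]
carrier [460.  270.9  52.7  94.7   8.7] 955 [0.4591 0.2707 0.0129]
plate [562.1  76.4 120.1 150.3   5.6] 0.03452247093105398
pocket [561.5  82.2  55.6 100.1   6.1] 1117 0.0309612237622352
red [0.6308 0.1187 0.0631] 11
```

Call:
{"op": "carry_out", "data": {"series": [[-0.1,0.2,6,0,0,0,6.2],[-0.1,0.2,12,0,0,0,6.2],[-0.1,0.2,17,0,0,0,6.2],[-0.1,0.2,17,0,0,0,6.2],[-0.1,0.2,17,0,0,0,6.2],[-0.1,0.2,17,0,0,0,6.2]]}}

```text
time_s: 2.58
ee_pos: [0.4629, 0.2757, 0.064]
ee_rot: [-0.079, 0.997, 0.001, 0.002]
contact_force: [-0.2, -0.5, -0.2]
width: 0.0619
```

Run:
```python
from h import *
s=arm.read_state(); p=np.array(s["ee_pos"]); r=R.from_quat(s["ee_rot"])
c=arm.read_camera("wrist"); P=cloud(c); im=c["pixels"]; cv2.imwrite("pics/w2.png",im); np.savez("w2.npz",P=P,im=im)
T=r.inv().apply(P.reshape(-1,3)-p).reshape(P.shape)*1000
f=(T[...,2]<8)&(T[...,2]>-60)&(abs(T[...,0])<30)
for sg in (1,-1):
    q=T[f&(sg*T[...,1]>20)]; q=q[abs(q[:,1])<75]; print(sg,len(q),np.round(np.percentile(q,[0,1,50,99,100],axis=0),1).tolist())
measure(P,im); print(p,s["width"])
goto((.461,.271),9,.006)
```

```text
1 5838 [[-13.4, 27.0, -60.0], [-10.5, 29.9, -59.9], [7.3, 38.6, -50.3], [13.4, 61.3, -8.8], [14.1, 63.7, -5.4]]
-1 5857 [[-12.7, -64.0, -60.0], [-10.6, -61.9, -59.9], [7.4, -39.2, -50.3], [13.4, -30.7, -9.1], [14.2, -28.2, -5.1]]
carrier [461.9 271.3  51.3  96.3   8.9] 8755 [0.4493 0.2703 0.012 ]
plate [546.1 116.   41.7 122.7   6.1] 0.03387681988875543
pocket [558.7  99.8  15.1  89.8   5.8] 1136 0.030289768958220678
red [nan nan nan] 0
[0.46286616 0.27571599 0.06395263] 0.06185147203942177
shift cm [ 0.26 -0.43  5.77] turn [0.002 0.004 0.   ]h.py:41: RuntimeWarning: Mean of empty slice
  red=(im[...,2]>130)&(im[...,1]<70)&(P[...,2]>.04)&roi; print("red",np.round(np.nanmean(P[red],0),4),red.sum())
```

View pics/w2.png

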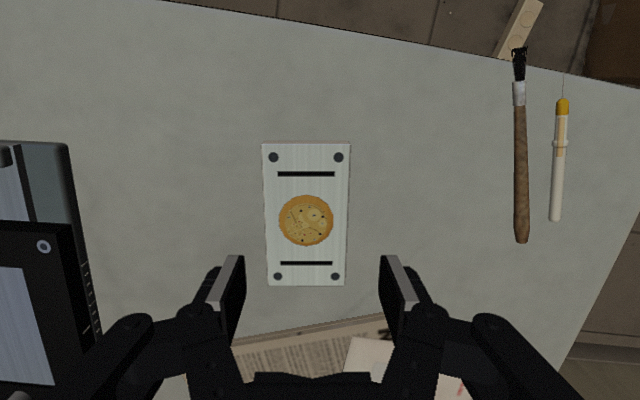

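Call:
{"op": "carry_out", "data": {"series": [[0.25,-0.45,1.5,0,0,0,6.2],[0.25,-0.45,3,0,0,0,6.2],[0.25,-0.45,4,0,0,0,6.2],[0.25,-0.45,5,0,0,0,6.2],[0.25,-0.45,5,0,0,0,6.2],[0.25,-0.45,5,0,0,0,6.2]]}}

```text
time_s: 3.38
ee_pos: [0.4599, 0.2697, 0.0114]
ee_rot: [-0.079, 0.997, 0.0, 0.0]
contact_force: [0.6, 0.6, 0.6]
width: 0.0623
```

Run:
```python
from h import *
s=arm.read_state(); print(s["ee_pos"],s["contact_force"])
goto((.461,.271),9,.001)
```

```text
[0.4598585  0.26970436 0.01144699] [0.6137635  0.64941069 0.55236995]
shift cm [-0.13  0.11  1.04] turn [0. 0. 0.]
```

Call:
{"op": "carry_out", "data": {"series": [[-0.1,0.1,0.4,0,0,0,6.2],[-0.1,0.1,0.8,0,0,0,6.2],[-0.1,0.1,1.0,0,0,0,6.2],[-0.1,0.1,1.0,0,0,0,5.6],[-0.1,0.1,1.0,0,0,0,5.0],[-0.1,0.1,1.0,0,0,0,4.6],[-0.1,0.1,1.0,0,0,0,4.6],[-0.1,0.1,1.0,0,0,0,4.6]]}}

```text
time_s: 4.38
ee_pos: [0.4605, 0.2707, 0.0017]
ee_rot: [-0.079, 0.997, 0.0, 0.0]
contact_force: [-1.6, -1.5, 4.9]
width: 0.0502
```

Call:
{"op": "carry_out", "data": {"series": [[0,0,-0.4,0,0,0,4.6],[0,0,-2,0,0,0,4.6],[0,0,-5,0,0,0,4.6],[0,0,-8.5,0,0,0,4.6],[0,-3,-8.5,0,0,0,4.6],[0,-8,-8.5,0,0,0.02,4.6],[-0.9,-13,-8.5,0,0,0.057,4.6],[-0.9,-18,-8.5,0,0,0.057,4.6],[-0.9,-19.6,-8.5,0,0,0.057,4.6],[-0.9,-19.6,-8.5,0,0,0.057,4.6]]}}

```text
time_s: 5.62
ee_pos: [0.5004, 0.0776, 0.087]
ee_rot: [-0.049, 0.999, 0.0, 0.0]
contact_force: [-0.2, 0.7, -1.3]
width: 0.0498
```

Call:
{"op": "carry_out", "data": {"series": [[0,0,0,0,0,0,4.6],[0,0,0,0,0,0,4.6],[0,0,0,0,0,0,4.6]]}}

```text
time_s: 6.0
ee_pos: [0.4999, 0.0796, 0.0862]
ee_rot: [-0.051, 0.999, 0.0, -0.0]
contact_force: [-0.4, -0.5, -2.8]
width: 0.0503
```

```bash
cat >> h.py <<'E'
def wr(nm):
    s=arm.read_state(); p=np.array(s["ee_pos"]); r=R.from_quat(s["ee_rot"])
    c=arm.read_camera("wrist"); P=cloud(c); im=c["pixels"]; cv2.imwrite(f"pics/{nm}.png",im)
    T=r.inv().apply(P.reshape(-1,3)-p).reshape(P.shape)*1000; np.savez(nm+".npz",P=P,im=im,T=T)
    print("tcp",np.round(p,4),"yaw",np.round(np.degrees(np.arctan2(*(-r.as_matrix()[:2,0])[::-1])),2),"w",s["width"],"F",np.round(s["contact_force"],1))
    return P,im,T
E
python3 - <<'E'
from h import *
P,im,T=wr("w3")
ca=big((im.min(2)>100)&(T[...,2]<5)&(T[...,2]>-35)&(abs(T[...,0])<75)&(abs(T[...,1])<29))
print("carrier in tool",rect(T[ca]/1000),ca.sum(),np.nanmedian(T[ca],0), "carrier world",rect(P[ca]),np.polyfit(T[ca][:,0],T[ca][:,2],1))
measure(P,im)
E
```

```text
tcp [0.4999 0.0796 0.0862] yaw 5.85 w 0.050284527570637456 F [-0.4 -0.5 -2.8]
carrier in tool [-1.5 -0.4 51.7 96.4  0. ] 16177 [ 15.72230281  -0.27921421 -10.20372186] carrier world [501.5  79.3  51.7  96.4   5.8] [  0.01023501 -10.06354239]
plate [594.1  89.2  66.5  97.7 -84.8] 0.03394126502958053
pocket [617.9  85.8   2.6   8.5 -69.4] 51 0.037407090169408436
red [0.507  0.0828 0.1026] 1
```

View pics/w3.png

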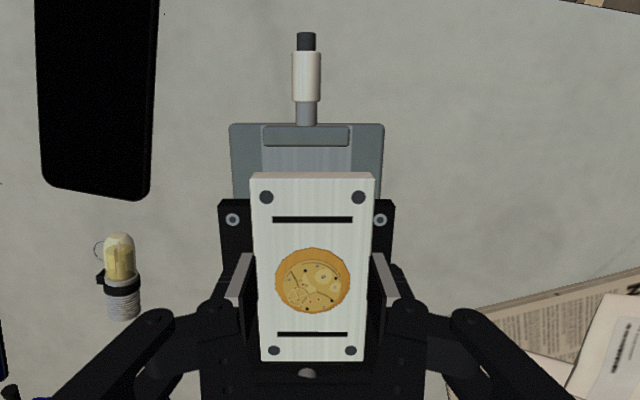

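Run:
```python
from h import *
d=np.load("w3.npz"); P,im=d["P"],d["im"]; g=im.max(2)
th=np.radians(5.8); ax=np.array([np.cos(th),np.sin(th)]); ay=np.array([-ax[1],ax[0]])
o=np.array([.563,.082])
S=np.dstack([(P[...,:2]-o)@ax,(P[...,:2]-o)@ay,P[...,2]])*1000
pl=(g<75)&(abs(P[...,2]-.034)<.004)&(S[...,0]>-85)&(S[...,0]<-30)&(abs(S[...,1])<70)
for r in range(204,245,5):
    q=S[r][pl[r]]; i=np.argsort(q[:,1]); a,b=q[i[0]],q[i[-1]]; print(r,np.round(a,1),np.round(b,1),"mid",round((a[1]+b[1])/2,2))
for c0 in (232,380):
    w=S[209:230,c0-10:c0+11]; m=(g[209:230,c0-10:c0+11]>90); print("screw",np.round(np.nanmean(w[m],0),1),m.sum())
# base sides
ba=(g>80)&(abs(P[...,2]-.012)<.014)&(P[...,2]>.004)&(S[...,0]<-80)&(S[...,0]>-140)
for r in range(140,195,10):
    q=S[r][ba[r]]
    if len(q): i=np.argsort(q[:,1]); print("base",r,np.round(q[i[0]],1),np.round(q[i[-1]],1),round((q[i[0]][1]+q[i[-1]][1])/2,2))
# pocket edges in w1 & top
for n in ("w1","top","scene"):
    d=np.load(n+".npz"); P,im=d["P"],d["im"]; g=im.max(2)
    S=np.dstack([(P[...,:2]-o)@ax,(P[...,:2]-o)@ay,P[...,2]])*1000
    pl=(g<75)&(abs(P[...,2]-.034)<.006)&(abs(S[...,0])<70)&(abs(S[...,1])<70)
    L=[];Rr=[]
    for x in range(-60,61,8):
        q=S[pl&(abs(S[...,0]-x)<4)][:,1]; L.append([x,np.percentile(q,99.5)]); Rr.append([x,np.percentile(q,.5)])
    L=np.array(L);Rr=np.array(Rr); print(n,"left",np.round(L[:,1],1),"right",np.round(Rr[:,1],1)); print("yaw corr deg",np.degrees(np.polyfit(*L.T,1)[0]))
    pk=(g>90)&(abs(P[...,2]-.03)<.006)&(abs(S[...,0])<58)&(abs(S[...,1])<38)
    for x in (-40,-20,0,20,40):
        q=S[pk&(abs(S[...,0]-x)<5)][:,1]; print(x,np.round(np.percentile(q,[1,99]),1),end=" ")
    q=S[big(pk)]; print("x ext",np.round(np.percentile(q[:,0],[.3,99.7]),1))
```

```text
204 [-74.  -55.   30.7] [-74.2  54.3  31. ] mid -0.36
209 [-71.7 -54.5  33.4] [-72.3  54.2  34.7] mid -0.14
214 [-68.3 -54.8  33.3] [-68.8  54.6  34.2] mid -0.12
219 [-65.7 -54.6  35. ] [-65.3  54.3  33.9] mid -0.15
224 [-61.8 -54.6  34. ] [-62.5  54.3  35.1] mid -0.17
229 [-58.8 -54.   34.9] [-58.8  54.1  34.5] mid 0.04
234 [-54.6 -54.8  33.2] [-55.8  54.1  35.4] mid -0.34
239 [-51.6 -54.8  34.4] [-51.7  54.7  34.3] mid -0.04
244 [-47.2 -55.   32.5] [-48.1  54.4  34. ] mid -0.3
screw [-65.2 -46.   34.1] 94
screw [-75.3  39.2  58.1] 155
base 140 [-111.2 -180.6    7.3] [-111.2   47.7   13.3] -66.43
base 150 [-104.5  -49.4   12.2] [-105.    47.2   14.6] -1.07
base 160 [-98.1 -48.9  13.4] [-98.3  47.2  13.7] -0.87
base 170 [ -90.5 -183.8    8.1] [-91.6  47.7  13.5] -68.09
base 180 [-84.6 -48.6  13.4] [-84.8  47.4  13.5] -0.59
w1 left [55.8 55.7 55.7 55.7 55.5 55.6 55.5 55.7 55.6 55.8 55.5 55.4 55.4 55.6
 55.3 51.9] right [-53.7 -54.  -54.5 -54.9 -54.4 -54.5 -54.7 -54.7 -54.8 -65.2 -65.7 -60.6
 -54.6 -54.3 -54.4 -54.5]
yaw corr deg -0.7159408520620225
-40 [-26.8  25.4] -20 [-26.9  25.1] 0 [-27.2  25.3] 20 [-27.   25.2] 40 [-26.6  25.2] x ext [-47.2  49.7]
top left [54.6 54.1 54.6 55.  54.4 55.2 54.3 54.9 54.2 55.1 54.2 55.  54.7 55.
 54.2 54.7] right [-53.3 -53.  -53.1 -53.5 -52.9 -53.7 -53.6 -52.7 -53.5 -64.5 -65.4 -58.6
 -52.6 -53.7 -52.9 -52.8]
yaw corr deg 0.05101991549867454
-40 [-26.6  27.4] -20 [-27.   27.5] 0 [-26.4  27.3] 20 [-27.   26.7] 40 [-26.5  27.3] x ext [-50.3  48.4]
scene left [54.7 53.6 54.8 54.9 54.  53.8 55.4 54.4 54.  53.6 54.5 54.5 54.4 54.2
 53.  54.5] right [-54.2 -54.2 -54.4 -54.4 -54.2 -54.6 -54.7 -54.6 -54.5 -66.4 -66.4 -54.9
 -54.8 -54.8 -54.3 -53.9]
yaw corr deg -0.21398434489569065
-40 [-24.4  26.6] -20 [-23.7  27.5] 0 [-24.4  27.5] 20 [-24.2  26.5] 40 [-24.  26.] x ext [-46.7  48. ]
```

Call:
{"op": "carry_out", "data": {"series": [[-0.7,-0.2,0.5,0,0,0,4.6],[-1.4,-0.37,1.5,0,0,0,4.6],[-2.15,-0.37,2.5,0,0,0,4.6],[-2.15,-0.37,3.4,0,0,0,4.6],[-2.15,-0.37,3.6,0,0,0,4.6],[-2.15,-0.37,3.6,0,0,0,4.6],[-2.15,-0.37,3.6,0,0,0,4.6],[-2.15,-0.37,3.6,0,0,0,4.6]]}}

```text
time_s: 7.05
ee_pos: [0.522, 0.0771, 0.0507]
ee_rot: [-0.05, 0.999, 0.0, 0.0]
contact_force: [0.6, -0.1, -1.9]
width: 0.05
```

```bash
cat >> h.py <<'E'
def rel(nm):
    P,im,T=wr(nm); g=im.max(2)
    th=np.radians(5.8); ax=np.array([np.cos(th),np.sin(th)]); ay=np.array([-ax[1],ax[0]]); o=np.array([.563,.082])
    S=np.dstack([(P[...,:2]-o)@ax,(P[...,:2]-o)@ay,P[...,2]])*1000
    ca=big((im.min(2)>95)&(T[...,2]<5)&(T[...,2]>-14)&(abs(T[...,0])<75)&(abs(T[...,1])<29))
    print("carrier stage xy",rect(S[ca]/1000),"z",np.nanmedian(S[ca][:,2]),"slope",np.polyfit(S[ca][:,0],S[ca][:,2],1)[0],"tool",rect(T[ca]/1000))
    pl=(g<75)&(abs(P[...,2]-.034)<.004)&(S[...,0]>-85)&(S[...,0]<-30)&(abs(S[...,1])<70)
    E=[]
    for x in range(-70,-34,3):
        q=S[pl&(abs(S[...,0]-x)<1.5)][:,1]
        if len(q)>5: E.append([x,q.max(),q.min(),(q.max()+q.min())/2])
    E=np.array(E); print("plate edges",np.round(E,1).tolist(),"mid",E[:,3].mean(),"yaw",np.degrees(np.polyfit(E[:,0],E[:,3],1)[0]))
    q=S[pl&(abs(S[...,1])>30)]; print("front edge",np.percentile(q[:,0],[.2,1,2]))
    return P,im,T,S
E
python3 -c "
from h import *
rel('w4')"
```

```text
tcp [0.522  0.0771 0.0507] yaw 5.74 w 0.05001700749221359 F [ 0.6 -0.1 -1.9]
carrier stage xy [-39.3  -1.2  51.7  97.2   0. ] z 60.90347866462741 slope 0.010109469296853869 tool [-2.  -0.4 51.7 97.2 -0.1]
plate edges [[-70.0, 54.9, -55.1, -0.1], [-67.0, 55.0, -55.0, -0.0], [-64.0, 54.9, -55.2, -0.1], [-61.0, 54.9, -55.0, -0.1], [-58.0, 54.7, -54.7, 0.0], [-55.0, 55.0, -55.1, -0.1], [-52.0, 55.0, -55.1, -0.1], [-49.0, 54.8, -55.2, -0.2], [-46.0, 55.1, -55.2, -0.1], [-43.0, 54.8, -54.6, 0.1], [-40.0, 55.0, -55.0, 0.0], [-37.0, 55.0, -54.8, 0.1]] mid -0.04935709845543131 yaw 0.24393364775860438
front edge [-74.37539792 -74.20911528 -74.06460567]
```

Call:
{"op": "carry_out", "data": {"series": [[0,0.11,0.1,0,0,0,4.6],[0,0.11,0.2,0,0,0,4.6],[0,0.11,0.3,0,0,0,4.6],[0,0.11,0.42,0,0,0,4.6],[0,0.11,0.54,0,0,0,4.6],[0,0.11,0.66,0,0,0,4.6],[0,0.11,0.78,0,0,0,4.6],[0,0.11,0.9,0,0,0,4.6],[0,0.11,1.02,0,0,0,4.6],[0,0.11,1.12,0,0,0,4.6]]}}

```text
time_s: 8.35
ee_pos: [0.5217, 0.0781, 0.039]
ee_rot: [-0.05, 0.999, -0.0, -0.0]
contact_force: [0.4, -0.2, -2.7]
width: 0.0503
```

Run:
```python
from h import *
P,im,T,S=rel('w5')
g=im.max(2); pl=(g<75)&(abs(P[...,2]-.034)<.005)&(S[...,0]>-73)&(S[...,0]<-30)&(abs(S[...,1])<52)
q=S[pl]; print("deck fit",np.linalg.lstsq(np.c_[q[:,:2],np.ones(len(q))],q[:,2],rcond=None)[0])
d=np.load("w2.npz"); P,im=d["P"],d["im"]; ca=big((im.min(2)>100)&(abs(P[...,2]-.012)<.003)&(abs(P[...,0]-.46)<.075)&(abs(P[...,1]-.272)<.05)); print("w2 slope",np.polyfit(P[ca][:,0],P[ca][:,2],1)[0])
```

```text
tcp [0.5217 0.0781 0.039 ] yaw 5.74 w 0.05025786980539278 F [ 0.4 -0.2 -2.7]
carrier stage xy [-39.7  -1.5  54.4  96.9   0. ] z 49.195083049842545 slope 0.009941677671315655 tool [-1.8 -1.8 54.4 96.9 -0.1]
plate edges [[-70.0, 54.9, -55.4, -0.2], [-67.0, 55.3, -55.0, 0.1], [-64.0, 55.2, -55.1, 0.0], [-61.0, 54.8, -55.2, -0.2], [-58.0, 54.6, -55.3, -0.3], [-55.0, 54.9, -55.2, -0.1], [-52.0, 54.8, -54.9, -0.0], [-49.0, 55.0, -54.8, 0.1], [-46.0, 54.6, -55.0, -0.2], [-43.0, 54.5, -55.2, -0.4], [-40.0, 54.9, -55.1, -0.1], [-37.0, 54.6, -55.2, -0.3]] mid -0.1287572345379111 yaw -0.23849389710774282
front edge [-74.46351214 -74.24091245 -74.10842915]
deck fit [-1.29784443e-03 -3.63030826e-04  3.39951364e+01]
w2 slope 0.0008028780817537506
```

Call:
{"op": "carry_out", "data": {"series": [[0,0.02,0.05,0,0.005,0,4.6],[0,0.02,0.1,0,0.01,0,4.6],[0,0.02,0.15,0,0.01,0,4.6],[0,0.02,0.2,0,0.01,0,4.6],[0,0.02,0.24,0,0.01,0,4.6],[0,0.02,0.27,0,0.01,0,4.6],[0,0.02,0.3,0,0.01,0,4.6],[0,0.02,0.3,0,0.01,0,4.6]]}}

```text
time_s: 9.4
ee_pos: [0.5216, 0.0783, 0.036]
ee_rot: [-0.05, 0.999, -0.0, -0.005]
contact_force: [0.1, 0.0, -1.9]
width: 0.0499
```

```bash
python3 -c "
from h import *
P,im,T,S=rel('w6')
ca=big((im.min(2)>95)&(T[...,2]<5)&(T[...,2]>-14)&(abs(T[...,0])<75)&(abs(T[...,1])<29))
for x in (-75,-70,-60,-20,0): 
  q=S[ca&(abs(S[...,0]-x)<3)]; print(x,np.round(np.percentile(q[:,1],[1,50,99]),1) if len(q) else '')
"
```

```text
tcp [0.5216 0.0783 0.036 ] yaw 5.74 w 0.04990933164961252 F [ 0.1  0.  -1.9]
carrier stage xy [-27.4  -1.1  54.1 121.2   0. ] z 46.28245751424531 slope -0.033335853084070964 tool [-1.410e+01 -1.500e+00  5.410e+01  1.213e+02 -1.000e-01]
plate edges [[-70.0, 55.2, -55.1, 0.0], [-67.0, 54.8, -54.9, -0.0], [-64.0, 54.9, -54.8, 0.0], [-61.0, 55.3, -55.0, 0.2], [-58.0, 54.8, -55.1, -0.2], [-55.0, 55.1, -55.1, 0.0], [-52.0, 54.9, -54.9, 0.0], [-49.0, 54.8, -55.4, -0.3], [-46.0, 54.9, -55.0, -0.0], [-43.0, 55.0, -54.8, 0.1], [-40.0, 55.1, -55.0, 0.1], [-37.0, 54.9, -55.0, -0.0]] mid -0.017264610234116812 yaw -0.03783132138571583
front edge [-74.40736548 -74.20689758 -74.07758634]
-75 [-25.2   0.2  25.2]
-70 [-25.2   0.2  25.4]
-60 [-25.2   0.2  25.2]
-20 [-25.   -0.3  25.3]
0 [-25.1   0.2  25.3]
```

View pics/w6.png

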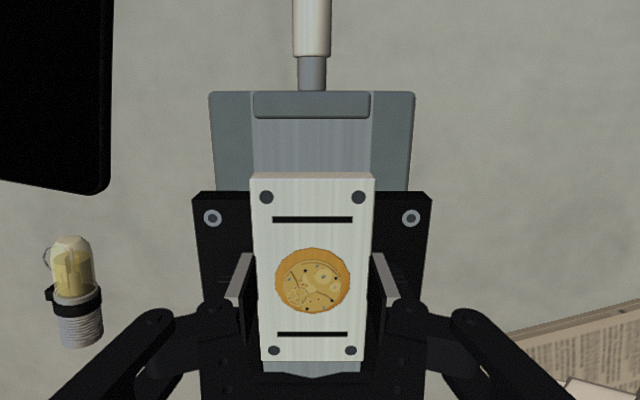

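Call:
{"op": "carry_out", "data": {"series": [[0,0,0.03,0,0,0,4.6],[0,0,0.05,0,0,0,4.6],[0,0,0.05,0,0,0,4.6]]}}

```text
time_s: 9.82
ee_pos: [0.5217, 0.0783, 0.0357]
ee_rot: [-0.05, 0.999, -0.0, -0.005]
contact_force: [-0.0, 0.3, -0.2]
width: 0.05
```

Call:
{"op": "carry_out", "data": {"series": [[0,0,0.03,0,0,0,4.6],[0,0,0.05,0,0,0,4.6],[0,0,0.05,0,0,0,4.6]]}}

```text
time_s: 10.2
ee_pos: [0.5217, 0.0783, 0.0355]
ee_rot: [-0.05, 0.999, -0.0, -0.005]
contact_force: [-1.9, -0.5, 5.7]
width: 0.0501
```

Call:
{"op": "carry_out", "data": {"series": [[-0.15,0,-0.02,0,0,0,4.6],[-0.4,0,-0.025,0,0,0,4.6],[-0.65,0,-0.025,0,0,0,4.6],[-0.95,0,-0.03,0,0,0,4.6],[-1.25,0,-0.035,0,0,0,4.6],[-1.55,0,-0.035,0,0,0,4.6],[-1.85,0,-0.04,0,0,0,4.6],[-2.15,0,-0.04,0,0,0,4.6],[-2.45,0,-0.045,0,0,0,4.6],[-2.45,0,-0.045,0,0,0,4.6]]}}

```text
time_s: 11.45
ee_pos: [0.5466, 0.0808, 0.0353]
ee_rot: [-0.05, 0.999, -0.0, -0.005]
contact_force: [-0.1, -0.3, -0.0]
width: 0.0504
```

```bash
python3 -c "
from h import *
P,im,T,S=rel('w7')
ca=big((im.min(2)>95)&(T[...,2]<5)&(T[...,2]>-14)&(abs(T[...,0])<48)&(abs(T[...,1])<29))
print(rect(S[ca]/1000),np.percentile(S[ca][:,0],[.2,1]),np.polyfit(S[ca][:,0],S[ca][:,2],1))
for x in (-55,-40,-20,0,20): 
  q=S[ca&(abs(S[...,0]-x)<3)]; print(x,np.round(np.percentile(q[:,1],[1,50,99]),1) if len(q) else '')
"
```

```text
tcp [0.5466 0.0808 0.0353] yaw 5.74 w 0.05043729261339596 F [-0.1 -0.3 -0. ]
carrier stage xy [ -6.2  -0.2  56.2 113.6  -0.3] z 45.53395939439102 slope -0.029206283756826275 tool [-10.2  -0.7  56.2 113.7   0.3]
plate edges [[-70.0, 54.8, -54.9, -0.0], [-67.0, 54.6, -55.3, -0.4], [-64.0, 54.6, -54.9, -0.1], [-61.0, 55.1, -55.1, 0.0], [-58.0, 54.9, -54.8, 0.0], [-55.0, 54.6, -55.3, -0.4], [-52.0, 54.8, -54.8, 0.0], [-49.0, 55.0, -55.3, -0.2], [-46.0, 54.8, -54.9, -0.1], [-43.0, 54.9, -55.0, -0.0], [-40.0, 54.9, -55.3, -0.2], [-37.0, 54.9, -54.9, -0.0]] mid -0.10713648115208141 yaw 0.14382580433615302
front edge [-74.31700758 -74.15773102 -73.99273747]
[-15.6  -0.   56.3  94.6  -0. ] [-62.7213312  -62.58803964] [-2.64630122e-03  4.52762231e+01]
-55 [-25.4   0.2  25.4]
-40 [-25.4  -0.2  25.2]
-20 [-24.7 -15.   25. ]
0 [-25.1   5.3  25.4]
20 [-24.9   0.2  25.3]
```

Call:
{"op": "carry_out", "data": {"series": [[-0.2,0,0.02,0,0,0,4.6],[-0.4,0,0.02,0,0,0,4.6],[-0.65,0,0.02,0,0,0,4.6],[-0.9,0,0.02,0,0,0,4.6],[-1.1,0,0.02,0,0,0,4.6],[-1.25,0,0.02,0,0,0,4.6],[-1.35,0,0.02,0,0,0,4.6],[-1.35,0,0.02,0,0,0,4.6]]}}

```text
time_s: 12.5
ee_pos: [0.5596, 0.0821, 0.035]
ee_rot: [-0.05, 0.999, -0.0, -0.005]
contact_force: [0.2, -0.6, -0.8]
width: 0.0503
```

Call:
{"op": "carry_out", "data": {"series": [[-0.05,0,0.01,0,0,0,4.6],[-0.1,0,0.02,0,0,0,4.6],[-0.15,0,0.03,0,0,0,4.6],[-0.15,0,0.03,0,0,0,4.6]]}}

```text
time_s: 13.0
ee_pos: [0.561, 0.0823, 0.0345]
ee_rot: [-0.05, 0.999, -0.0, -0.005]
contact_force: [0.0, 0.4, -2.6]
width: 0.0498
```

Call:
{"op": "carry_out", "data": {"series": [[-0.03,0,0.05,0,0,0,4.6],[-0.03,0,0.1,0,0,0,4.6],[-0.03,0,0.14,0,0,0,4.6],[-0.03,0,0.18,0,0,0,4.6],[-0.03,0,0.21,0,0,0,4.6],[-0.03,0,0.21,0,0,0,4.6]]}}

```text
time_s: 13.75
ee_pos: [0.5612, 0.0823, 0.0325]
ee_rot: [-0.05, 0.999, -0.0, -0.005]
contact_force: [0.3, -0.1, -2.1]
width: 0.0502
```

```bash
python3 -c "
from h import *
P,im,T=wr('w8')
ca=big((im.min(2)>95)&(T[...,2]<0)&(T[...,2]>-14)&(abs(T[...,0])<48)&(abs(T[...,1])<26))
print(np.polyfit(T[ca][:,0],P[ca][:,2],1))
"
```

```text
tcp [0.5612 0.0823 0.0325] yaw 5.74 w 0.05019607602074529 F [ 0.3 -0.1 -2.1]
[9.11861975e-07 4.25763552e-02]
```

View pics/w8.png

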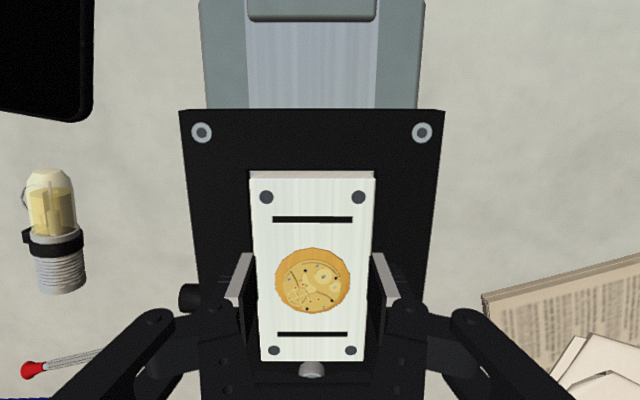

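Call:
{"op": "carry_out", "data": {"series": [[0,0,0.03,0,0,0,4.6],[0,0,0.05,0,0,0,4.6],[0,0,0.06,0,0,0,4.6],[0,0,0.06,0,0,0,4.6]]}}

```text
time_s: 14.3
ee_pos: [0.5612, 0.0822, 0.032]
ee_rot: [-0.05, 0.999, -0.0, -0.005]
contact_force: [-0.1, -0.1, -0.4]
width: 0.05
```

Call:
{"op": "carry_out", "data": {"series": [[0,0,0,0,0,0,5.4],[0,0,0,0,0,0,6.2],[0,0,0,0,0,0,7.0],[0,0,-0.5,0,0,0,7.0],[0,0,-2,0,0,0,7.0],[0,0,-5,0,0,0,7.0],[2,0,-9,0,0,0,7.0],[5,0,-12,0,-0.01,0,6.0],[8,0,-14,0,-0.01,0,4.0],[8,0,-14,0,-0.01,0,2.0]]}}

```text
time_s: 15.55
ee_pos: [0.483, 0.0745, 0.1758]
ee_rot: [-0.05, 0.999, 0.001, 0.002]
contact_force: [0.3, -0.2, 0.1]
width: 0.0244
```

Call:
{"op": "carry_out", "data": {"series": [[0,0,0,0,0,0,0],[0,0,0,0,0,0,0],[0,0,0,0,0,0,0]]}}

```text
time_s: 15.92
ee_pos: [0.4831, 0.0743, 0.172]
ee_rot: [-0.05, 0.999, -0.0, -0.001]
contact_force: [0.1, -0.8, 0.3]
width: 0.0002
```

Run:
```python
from h import *
P,im,T=wr("w9"); g=im.max(2)
th=np.radians(5.8); ax=np.array([np.cos(th),np.sin(th)]); ay=np.array([-ax[1],ax[0]]); o=np.array([.563,.082])
S=np.dstack([(P[...,:2]-o)@ax,(P[...,:2]-o)@ay,P[...,2]])*1000
ca=(im.min(2)>95)&(abs(S[...,2]-43)<6)&(abs(S[...,0])<56)&(abs(S[...,1])<34); ca=big(ca)
q=S[ca]; print("carrier",rect(q/1000)); m=abs(q[:,1])>18; print("top z fit",np.linalg.lstsq(np.c_[q[m][:,:2],np.ones(m.sum())],q[m][:,2],rcond=None)[0])
red=(im[...,2]>130)&(im[...,1]<70)&(S[...,2]>40)&(S[...,0]>20)&(S[...,0]<120)
q=S[red]; print("red",red.sum(),np.round(np.percentile(q,[2,50,98],axis=0),1).tolist())
```

```text
tcp [0.4831 0.0743 0.172 ] yaw 5.73 w 0.00015338851281833043 F [ 0.1 -0.8  0.3]
carrier [-28.8  -0.2  39.3  51.8  89.7]
top z fit [ 1.54576458e-02 -1.06503877e-03  4.23231121e+01]
red 20 [[83.3, -323.2, 47.5], [88.6, -320.1, 52.0], [93.3, -297.3, 53.2]]
```

View pics/w9.png

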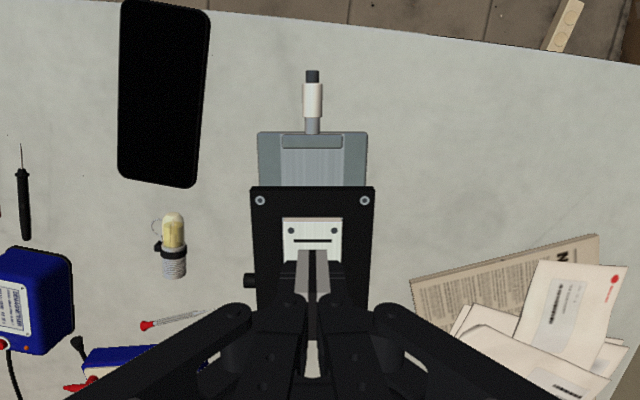

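Run:
```python
from h import *
print(np.round(arm.read_state()["q"],3))
th=np.radians(5.8); ax=np.array([np.cos(th),np.sin(th)]); ay=np.array([-ax[1],ax[0]]); o=np.array([.563,.082])
def st(P): return np.dstack([(P[...,:2]-o)@ax,(P[...,:2]-o)@ay,P[...,2]])*1000
for n in ("top0","w1","topn","scenen"):
    if n[-1]=="n":
        c=arm.read_camera(n[:-1]); P=cloud(c); im=c["pixels"]; cv2.imwrite(f"pics/{n}.png",im); np.savez(n+".npz",P=P,im=im)
    else: d=np.load(n.replace("top0","top")+".npz"); P,im=d["P"],d["im"]
    S=st(P); hs=cv2.cvtColor(im,cv2.COLOR_BGR2HSV).astype(int)
    red=((hs[...,0]<6)|(hs[...,0]>174))&(hs[...,1]>170)&(hs[...,2]>90)&(S[...,2]>38)&(abs(S[...,0]-65)<40)&(abs(S[...,1])<60)
    q=S[red]; print(n,len(q),np.round(np.percentile(q,[5,50,95],axis=0),1).tolist() if len(q) else "", np.mean(np.argwhere(red),0))
    po=(S[...,2]>40)&(abs(S[...,0]-62)<12)&(abs(S[...,1])<12)&(hs[...,1]<80); q=S[po]; print("post",len(q),np.round(np.percentile(q,[5,50,95],axis=0),1).tolist() if len(q) else "")
```

```text
[-0.502  0.129  0.31   1.832 -0.042  1.188  1.493]
top0 12 [[68.3, 27.6, 57.8], [70.3, 29.9, 63.5], [74.3, 32.5, 66.4]] [192.83333333 349.08333333]
post 43 [[52.8, -3.2, 44.4], [58.7, 2.9, 47.6], [65.3, 10.6, 51.6]]
w1 68 [[68.9, 26.1, 50.1], [71.5, 29.4, 63.7], [76.6, 32.1, 65.0]] [300.70588235 150.35294118]
post 162 [[54.8, -3.0, 41.8], [59.7, 3.2, 46.4], [67.6, 10.9, 50.2]]
topn 12 [[67.9, 27.7, 58.6], [70.6, 30.1, 64.4], [74.6, 32.4, 67.3]] [192.83333333 349.08333333]
post 42 [[53.3, -3.2, 41.4], [58.9, 4.1, 47.4], [65.4, 10.7, 50.0]]
scenen 26 [[66.5, 25.7, 50.7], [69.1, 27.7, 59.5], [72.2, 30.4, 66.3]] [195.15384615 335.96153846]
post 52 [[52.2, -5.4, 41.4], [56.5, 0.6, 47.2], [64.6, 10.2, 50.7]]
```

Call:
{"op": "carry_out", "data": {"series": [[-2,0.5,0,0,0,0.18,0],[-5,1,0,0,0,0.36,0],[-8,1.5,0,0,0,0.54,0],[-11,2,0,0,0,0.72,0],[-14,2,0,0,0,0.9,0],[-16,2,0,0,0,1.08,0],[-18,2,1,0,0,1.26,0],[-18,2,2,0,0,1.44,0],[-18,2,4,0,0,1.62,0],[-18,2,5,0,0,1.8,0]]}}

```text
time_s: 17.32
ee_pos: [0.6596, 0.1123, 0.1209]
ee_rot: [0.753, 0.658, -0.001, -0.0]
contact_force: [-0.3, 0.4, -0.5]
width: 0.0
```

Call:
{"op": "carry_out", "data": {"series": [[0,0,0,0,0,0.1,0],[0,0,0,0,0,0.1,0],[0,0,0,0,0,0.1,0],[0,0,0,0,0,0.1,0]]}}

```text
time_s: 17.82
ee_pos: [0.6602, 0.1123, 0.1229]
ee_rot: [0.783, 0.622, 0.0, -0.0]
contact_force: [0.2, 0.4, 0.3]
width: -0.0002
```

Run:
```python
from h import *
P,im,T=wr("w10"); print(np.round(arm.read_state()["q"],2))
th=np.radians(5.8); ax=np.array([np.cos(th),np.sin(th)]); ay=np.array([-ax[1],ax[0]]); o=np.array([.563,.082])
S=np.dstack([(P[...,:2]-o)@ax,(P[...,:2]-o)@ay,P[...,2]])*1000
hs=cv2.cvtColor(im,cv2.COLOR_BGR2HSV).astype(int)
red=((hs[...,0]<6)|(hs[...,0]>174))&(hs[...,1]>150)&(hs[...,2]>70)&(S[...,2]>38)&(abs(S[...,0]-65)<40)&(abs(S[...,1])<60)
q=S[red]; print(len(q),np.round(np.percentile(q,[2,50,98],axis=0),1).tolist() if len(q) else "")
ca=big((im.min(2)>95)&(abs(S[...,2]-43)<6)&(abs(S[...,0])<58)&(abs(S[...,1])<34)); q=S[ca]; print("carrier",rect(q/1000))
m=(q[:,2]<44.5); print("z fit",np.linalg.lstsq(np.c_[q[m][:,:2],np.ones(m.sum())],q[m][:,2],rcond=None)[0])
t=arm.read_state()["ee_pos"]; print("tcp stage",(np.array(t[:2])-o)@ax*1000,(np.array(t[:2])-o)@ay*1000)
```

```text
tcp [0.6602 0.1123 0.1229] yaw -103.04 w -0.0001885572946761488 F [0.2 0.4 0.3]
[-0.61  0.6   0.6   1.4  -0.35  1.24 -0.21]
125 [[71.0, 25.4, 62.3], [74.8, 29.1, 64.6], [78.3, 32.5, 65.7]]
carrier [ 0.1  0.3 52.  96.3 -0.2]
z fit [-3.33237579e-04  3.49632917e-04  4.21673837e+01]
tcp stage 99.77753996339986 20.281939444104804
```

View pics/w10.png

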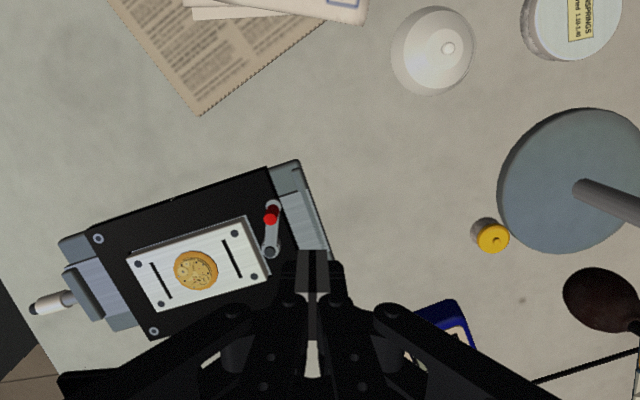

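Call:
{"op": "carry_out", "data": {"series": [[0,0,2.5,0,0,0,0],[0,0,5,0,0,0,0],[0,0,6.5,0,0,0,0],[0,0,6.9,0,0,0,0],[0,0,6.9,0,0,0,0],[0,0,6.9,0,0,0,0]]}}

```text
time_s: 18.62
ee_pos: [0.6608, 0.1123, 0.0548]
ee_rot: [0.783, 0.622, 0.001, 0.0]
contact_force: [0.4, 0.1, 0.2]
width: 0.0
```

```bash
cat >> h.py <<'E'
def arc(angles,back=19.,r=32.,post=(60.4,0.)):
    "rows (cm, rad) for rod centre behind the pin at arm angles (deg, stage)"
    s=arm.read_state(); p=np.array(s["ee_pos"]); r0=R.from_quat(s["ee_rot"]); z=p[2]
    th=np.radians(5.8); M=np.array([[np.cos(th),-np.sin(th)],[np.sin(th),np.cos(th)]]); o=np.array([.563,.082])
    print("t",s["time_s"],"tcp stage",np.round(M.T@(p[:2]-o)*1000,1),"z",round(z,4),"F",np.round(s["contact_force"],1))
    for a in angles:
        c=np.radians(a); rad=np.array([np.cos(c),np.sin(c)]); t=np.array([-rad[1],rad[0]])
        w=o+M@(np.array(post)+r*rad-back*t)/1000
        x=np.array([*(M@rad),0]); zz=np.array([0,0,-1.]); g=R.from_matrix(np.c_[x,np.cross(zz,x),zz])
        d=r0.inv().apply(np.array([*w,z])-p)*100; v=(r0.inv()*g).as_rotvec()
        print([*np.round(d,2).tolist(),*np.round(v,3).tolist(),0])
E
python3 -c "
from h import *
arc([71,75,80,85,90,95,100,105,110,115,120,125,130])"
```

```text
t 18.625 tcp stage [100.4  20.2] z 0.0548 F [0.4 0.1 0.2]
[-0.01, -1.22, -0.0, 0.002, -0.001, 0.001, 0]
[0.11, -1.45, -0.0, 0.002, -0.001, -0.068, 0]
[0.24, -1.75, -0.0, 0.002, -0.0, -0.156, 0]
[0.35, -2.05, -0.0, 0.002, -0.0, -0.243, 0]
[0.43, -2.37, -0.0, 0.002, -0.0, -0.33, 0]
[0.48, -2.69, -0.0, 0.002, -0.0, -0.417, 0]
[0.51, -3.01, -0.0, 0.002, -0.0, -0.505, 0]
[0.5, -3.34, -0.0, 0.002, -0.0, -0.592, 0]
[0.47, -3.66, -0.01, 0.002, -0.0, -0.679, 0]
[0.41, -3.98, -0.01, 0.002, 0.0, -0.766, 0]
[0.32, -4.29, -0.01, 0.002, 0.0, -0.854, 0]
[0.21, -4.59, -0.01, 0.002, 0.0, -0.941, 0]
[0.07, -4.89, -0.01, 0.002, 0.0, -1.028, 0]
```

Call:
{"op": "carry_out", "data": {"series": [[0,-0.4,0,0,0,0,0],[0,-0.8,0,0,0,0,0],[0,-1.2,0,0,0,0,0],[0.11,-1.45,0,0,0,-0.068,0],[0.24,-1.75,0,0,0,-0.156,0],[0.35,-2.05,0,0,0,-0.243,0],[0.43,-2.37,0,0,0,-0.33,0],[0.48,-2.69,0,0,0,-0.417,0],[0.48,-2.69,0,0,0,-0.417,0]]}}

```text
time_s: 19.75
ee_pos: [0.6349, 0.1233, 0.054]
ee_rot: [0.638, 0.77, 0.0, -0.0]
contact_force: [0.8, -0.2, -0.1]
width: 0.0
```

```bash
cat >> h.py <<'E'
def pin(nm):
    P,im,T=wr(nm)
    th=np.radians(5.8); ax=np.array([np.cos(th),np.sin(th)]); ay=np.array([-ax[1],ax[0]]); o=np.array([.563,.082])
    S=np.dstack([(P[...,:2]-o)@ax,(P[...,:2]-o)@ay,P[...,2]])*1000
    hs=cv2.cvtColor(im,cv2.COLOR_BGR2HSV).astype(int)
    red=((hs[...,0]<6)|(hs[...,0]>174))&(hs[...,1]>150)&(hs[...,2]>60)&(S[...,2]>38)&(abs(S[...,0]-55)<50)&(abs(S[...,1])<60)
    q=S[red]; print("pin stage",len(q))
    if len(q): m=np.median(q,0); print(np.round(m,1),"tool",np.round(np.median(T[red],0),1),"angle",np.degrees(np.arctan2(m[1],m[0]-60.4)))
    ca=big((im.min(2)>95)&(abs(S[...,2]-43)<6)&(abs(S[...,0])<58)&(abs(S[...,1])<34)); q=S[ca]; print("carrier",rect(q/1000),np.median(q[:,2]))
E
python3 -c "
from h import *
pin('w11'); arc([95,100,105,110,115,120,125,130,135,140])"
```

```text
tcp [0.6349 0.1233 0.054 ] yaw -79.24 w 1.5325286632581605e-05 F [ 0.8 -0.2 -0.1]
pin stage 286
[57.3 33.4 64.3] tool [  1.2 -18.4 -10.4] angle 95.31484294444569
carrier [-0.   0.4 52.5 96.1  0.3] 42.08972453437994
t 19.8 tcp stage [75.7 33.7] z 0.0539 F [0.4 0.2 0.5]
[-0.03, 0.08, 0.0, 0.0, -0.0, -0.002, 0]
[0.13, -0.21, 0.0, 0.0, -0.0, -0.089, 0]
[0.25, -0.51, -0.0, 0.0, -0.0, -0.177, 0]
[0.35, -0.82, -0.0, 0.0, -0.0, -0.264, 0]
[0.43, -1.13, -0.0, 0.0, -0.0, -0.351, 0]
[0.47, -1.45, -0.0, 0.0, -0.0, -0.439, 0]
[0.49, -1.78, -0.0, 0.0, -0.0, -0.526, 0]
[0.48, -2.1, -0.0, 0.0, -0.0, -0.613, 0]
[0.44, -2.42, -0.0, 0.0, -0.0, -0.7, 0]
[0.37, -2.74, -0.0, 0.0, -0.0, -0.788, 0]
```

Works exactly as modelled; continue the arc.

Call:
{"op": "carry_out", "data": {"series": [[0.13,-0.21,0,0,0,-0.089,0],[0.25,-0.51,0,0,0,-0.177,0],[0.35,-0.82,0,0,0,-0.264,0],[0.43,-1.13,0,0,0,-0.351,0],[0.47,-1.45,0,0,0,-0.439,0],[0.49,-1.78,0,0,0,-0.526,0],[0.48,-2.1,0,0,0,-0.613,0],[0.44,-2.42,0,0,0,-0.7,0],[0.37,-2.74,0,0,0,-0.788,0],[0.37,-2.74,0,0,0,-0.788,0]]}}

```text
time_s: 21.05
ee_pos: [0.6073, 0.1217, 0.0538]
ee_rot: [0.294, 0.956, 0.0, -0.0]
contact_force: [-0.3, 0.7, 0.4]
width: 0.0003
```

```bash
python3 -c "
from h import *
pin('w12'); arc([140,145,150,155,160,165,170,174,177,180])"
```

```text
tcp [0.6073 0.1217 0.0538] yaw -34.2 w 0.0003486914958477539 F [-0.3  0.7  0.4]
pin stage 426
[34.9 22.7 63.3] tool [  2.7 -17.7  -9.5] angle 138.34438686541273
carrier [  4.3   0.7  53.8 105.1   0.2] 42.05499741719157
t 21.1 tcp stage [48.1 34.9] z 0.0538 F [0.2 0.5 0.3]
[0.01, 0.01, 0.0, 0.0, -0.0, -0.001, 0]
[0.17, -0.28, 0.0, 0.0, -0.0, -0.088, 0]
[0.3, -0.57, 0.0, 0.0, -0.0, -0.176, 0]
[0.4, -0.88, 0.0, 0.0, -0.0, -0.263, 0]
[0.47, -1.2, 0.0, 0.0, -0.0, -0.35, 0]
[0.52, -1.52, 0.0, 0.0, -0.0, -0.437, 0]
[0.53, -1.84, 0.0, 0.0, -0.0, -0.525, 0]
[0.53, -2.1, 0.0, 0.0, -0.0, -0.595, 0]
[0.51, -2.3, 0.0, 0.0, -0.0, -0.647, 0]
[0.48, -2.49, 0.0, 0.0, -0.0, -0.699, 0]
```

Call:
{"op": "carry_out", "data": {"series": [[0.17,-0.28,0,0,0,-0.088,0],[0.3,-0.57,0,0,0,-0.176,0],[0.4,-0.88,0,0,0,-0.263,0],[0.47,-1.2,0,0,0,-0.35,0],[0.52,-1.52,0,0,0,-0.437,0],[0.53,-1.84,0,0,0,-0.525,0],[0.53,-2.1,0,0,0,-0.595,0],[0.53,-2.1,0,0,0,-0.595,0]]}}

```text
time_s: 22.1
ee_pos: [0.5913, 0.107, 0.0537]
ee_rot: [0.001, 1.0, -0.0, -0.0]
contact_force: [0.3, 0.1, 0.3]
width: -0.0
```

```bash
python3 -c "
from h import *
pin('w13'); arc([174,176,178,180,182,184])"
```

```text
tcp [0.5913 0.107  0.0537] yaw -0.16 w -1.3176033950660602e-05 F [0.3 0.1 0.3]
pin stage 470
[26.1  4.7 62.7] tool [  2.8 -17.7  -9. ] angle 172.2809272870759
carrier [ 4.900e+00 -1.000e-01  5.220e+01  1.059e+02 -1.000e-01] 42.041706738725374
t 22.15 tcp stage [30.7 22.1] z 0.0537 F [-0.4  0.4 -0.2]
[0.01, 0.01, 0.0, -0.0, -0.0, 0.0, 0]
[0.08, -0.1, 0.0, -0.0, -0.0, -0.035, 0]
[0.14, -0.22, 0.0, -0.0, -0.0, -0.07, 0]
[0.19, -0.33, 0.0, -0.0, -0.0, -0.105, 0]
[0.24, -0.45, 0.0, -0.0, -0.0, -0.139, 0]
[0.29, -0.57, 0.0, -0.0, -0.0, -0.174, 0]
```

Call:
{"op": "carry_out", "data": {"series": [[0.05,-0.06,0,0,0,-0.02,0],[0.08,-0.1,0,0,0,-0.035,0],[0.11,-0.16,0,0,0,-0.05,0],[0.14,-0.22,0,0,0,-0.07,0],[0.17,-0.28,0,0,0,-0.09,0],[0.19,-0.33,0,0,0,-0.105,0],[0.19,-0.33,0,0,0,-0.105,0]]}}

```text
time_s: 23.02
ee_pos: [0.5893, 0.1038, 0.0537]
ee_rot: [-0.053, 0.999, -0.0, -0.0]
contact_force: [0.6, 0.4, 0.2]
width: -0.0002
```

Call:
{"op": "carry_out", "data": {"series": [[0,-0.05,0,0,0,0,0],[0,-0.1,0,0,0,0,0],[0,-0.1,0,0,0,0,0]]}}

```text
time_s: 23.4
ee_pos: [0.5894, 0.1028, 0.0537]
ee_rot: [-0.053, 0.999, -0.0, -0.0]
contact_force: [0.0, -0.1, 0.9]
width: -0.0002
```

Call:
{"op": "carry_out", "data": {"series": [[0,-0.05,0,0,0,0,0],[0,-0.1,0,0,0,0,0],[0,-0.1,0,0,0,0,0]]}}

```text
time_s: 23.78
ee_pos: [0.5894, 0.1021, 0.0537]
ee_rot: [-0.053, 0.999, 0.0, -0.0]
contact_force: [-1.4, 1.6, 0.7]
width: 0.0005
```

```bash
python3 -c "
from h import *
pin('w14')"
```

```text
tcp [0.5894 0.1021 0.0537] yaw 6.04 w 0.0005080406212105443 F [-1.4  1.6  0.7]
pin stage 456
[25.8 -0.2 62.5] tool [  2.7 -17.5  -8.8] angle -179.62622407848562
carrier [-0.1  0.  51.9 95.9 -0.1] 42.02000017402305
```

Call:
{"op": "carry_out", "data": {"series": [[0,-0.03,0,0,0,0,0],[0,-0.06,0,0,0,0,0],[0,-0.06,0,0,0,0,0]]}}

```text
time_s: 24.2
ee_pos: [0.5895, 0.1017, 0.0537]
ee_rot: [-0.053, 0.999, 0.0, -0.0]
contact_force: [-1.3, 2.7, 0.6]
width: -0.0002
```

Call:
{"op": "carry_out", "data": {"series": [[0,-0.04,0,0,0,0,0],[0,-0.08,0,0,0,0,0],[0,-0.08,0,0,0,0,0]]}}

```text
time_s: 24.58
ee_pos: [0.5895, 0.1015, 0.0537]
ee_rot: [-0.053, 0.999, 0.0, -0.0]
contact_force: [-1.3, 5.6, 1.1]
width: -0.0001
```

Call:
{"op": "carry_out", "data": {"series": [[0,0.5,0,0,0,0,0],[0,1.5,0,0,0,0,0],[0,2,-1,0,0,0,0],[0,2,-4,0,0,0,0],[0,4,-8,0,0,0,0],[0,9,-11,0,0,0,0],[0,13,-12,0,0,0,0],[0,13,-12,0,0,0,0],[0,13,-12,0,0,0,0]]}}

```text
time_s: 25.7
ee_pos: [0.5762, 0.229, 0.1739]
ee_rot: [-0.052, 0.999, -0.0, 0.0]
contact_force: [-0.3, -0.2, 0.1]
width: -0.0
```

Run:
```python
from h import *
pin('w15')
a=np.load("w15.npz")["im"]
c=arm.read_camera("top"); P=cloud(c); b=c["pixels"]
for t in ["dust_dome","oil_cup_yel"]:
    for d in arm.silhouettes("top",t)[:1]: q=P[d["pixels"]]; print(t,np.round(d["bbox"]),np.round(np.nanmedian(q,0),3))
o=np.zeros((400,800,3),np.uint8); o[:,:500]=a[:,:500]; o[:330,500:]=cv2.resize(b[180:312,310:430],(300,330),interpolation=2)
cv2.imwrite("pics/fin.png",o)
```

```text
tcp [0.5762 0.229  0.1739] yaw 6.01 w -4.696522102280321e-05 F [-0.3 -0.2  0.1]
pin stage 133
[26.4  1.  64. ] tool [   2.1 -143.8  110. ] angle 178.3243546571525
carrier [ 4.900e+00 -1.000e-01  5.290e+01  1.062e+02 -2.000e-01] 42.049821399862154
oil_cup_yel [376. 132.   7.  11.] [0.793 0.044 0.018]
```

View pics/fin.png

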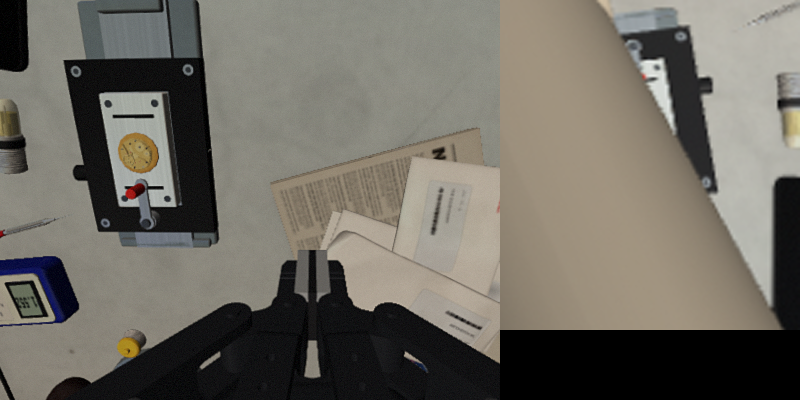

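```bash
python3 -c "
from h import *
print(arm.read_state()['contact_force']); print(arm.hand_in())"
```

```text
[ 0.15533317 -0.36419752  0.1513886 ]
the job is handed in; nothing more can be done
None
```

The carrier is seated in the pocket, the retaining arm is round at its stop over the carrier's end, and the job is handed in. It took about 26 s of the 64 s allowed.

**What I did:**
- I gripped the carrier by its long sides and levelled out a tilt of about 0.01 rad that appeared after the grasp.
- I set it down on the plate at 10 mm/s or slower, about 40 mm short of the pocket. The wrist force peaked at about 6 N.
- I slid it lightly towards the retaining arm, holding it throughout because it would have tipped if released there. It came free over the pocket, and I lowered it the last 2–3 mm until it touched the floor, then let go.
- With closed fingers I pushed the red pin round its arc. At the end the force climbed to 5.6 N while the pin hardly moved, so I took that as the stop and backed off.

**Last checks:**
- **Seating:** the carrier's top was at 42.0 mm, where a seated carrier should be at 42. A flat fit just before I swung the arm showed it level.
- **Retaining arm:** the measured angle was between 178° and 180° from the stage's +x, where the stop is 180°. Taken with the firm resistance, I count it as at the stop.
- **Robot:** clear of everything, with about 0 N on the tool.

**What disagreed or could not be checked:**
- The last length reading for the carrier came out about 10 mm too long. I put this down to the retaining arm being counted as part of it, because other readings gave 96 mm.
- The robot's own arm hid most of the stage from the top camera.
- The oil cup was found where it started. The dust cover was not reported in that last picture, but nothing had gone near it.

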